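# Sweep the work-light dimmer up to full

### The job

Turn the work light up to full on the round dimmer: come down from above on the narrow end of its curved rubber strip and, pressing lightly, slide the fingertips along the strip all the way round to its wide end in one stroke without lifting off. Finish with the fingertips still resting lightly on the wide end, holding the strip a little down. Leave the button in the middle unpressed, do not shove, turn or lift the dimmer, and leave the things around it alone.

Things in the scene. Friction and masses are not known exactly. Their poses are not given: they have to be found in the camera images.
- dimmer: loose round grey dimmer box lying flat, 230 mm across, top face 30 mm above the table, 1.3 to 2.3 kg; origin at the centre of its underside, z up. On its top stands a dark rubber strip bent to an arc about the centre: centre-line radius 80 mm, from -105 deg (narrow end) through 0 to +105 deg (wide end), counterclockwise from above from the box's own +x axis; the arc's gap faces -x
- strip (a joint): how far the whole rubber strip is pushed down, in m: 0 = up, 0.010 = at its stop. It sinks as one piece without tilting, springs back when released, and takes about 1.6 N to start and 6.6 N at the stop
- seg_0: part 1 of 7 of the rubber strip counted from the narrow end, the first: the narrow (thin) end; each covers 30 deg (42 mm) of the arc, they join without gaps. Rounded across, 9 to 11 mm wide, its ridge all at one height, 50 mm above the table when the strip is up. Origin on the ridge at the middle of the part (at -90 deg of the arc); axes parallel to the box's
- seg_1: part 2 of 7 of the rubber strip counted from the narrow end; each covers 30 deg (42 mm) of the arc, they join without gaps. Rounded across, 11 to 14 mm wide, its ridge all at one height, 50 mm above the table when the strip is up. Origin on the ridge at the middle of the part (at -60 deg of the arc); axes parallel to the box's
- seg_2: part 3 of 7 of the rubber strip counted from the narrow end; each covers 30 deg (42 mm) of the arc, they join without gaps. Rounded across, 14 to 16 mm wide, its ridge all at one height, 50 mm above the table when the strip is up. Origin on the ridge at the middle of the part (at -30 deg of the arc); axes parallel to the box's
- seg_3: part 4 of 7 of the rubber strip counted from the narrow end; each covers 30 deg (42 mm) of the arc, they join without gaps. Rounded across, 16 to 19 mm wide, its ridge all at one height, 50 mm above the table when the strip is up. Origin on the ridge at the middle of the part (at 0 deg of the arc); axes parallel to the box's
- seg_4: part 5 of 7 of the rubber strip counted from the narrow end; each covers 30 deg (42 mm) of the arc, they join without gaps. Rounded across, 19 to 21 mm wide, its ridge all at one height, 50 mm above the table when the strip is up. Origin on the ridge at the middle of the part (at 30 deg of the arc); axes parallel to the box's
- seg_5: part 6 of 7 of the rubber strip counted from the narrow end; each covers 30 deg (42 mm) of the arc, they join without gaps. Rounded across, 21 to 23 mm wide, its ridge all at one height, 50 mm above the table when the strip is up. Origin on the ridge at the middle of the part (at 60 deg of the arc); axes parallel to the box's
- seg_6: part 7 of 7 of the rubber strip counted from the narrow end, the last: the wide (thick) end; each covers 30 deg (42 mm) of the arc, they join without gaps. Rounded across, 23 to 26 mm wide, its ridge all at one height, 50 mm above the table when the strip is up. Origin on the ridge at the middle of the part (at 90 deg of the arc); axes parallel to the box's
- stop (a joint): small round off button in the middle of the dimmer's top, 24 mm in diameter in a 40 mm collar, its top 38 mm above the table, so 12 mm lower than the strip's ridge; spring, 4 N to the stop; 0 = up, 0.004 m = pressed. Not to be pressed
- cup: small off-white clay cup, 68 mm wide, 48 mm high, standing; origin under its centre. Bystander
- tape: roll of masking tape lying flat, 105 mm across, 20 mm high; origin under its centre. Bystander
- marker: white marker pen lying on the table, 126 mm long, 11 mm thick; origin under its middle. Bystander
- test_tile: pale square-cornered test tile lying flat, 50x58x8 mm; origin under its centre. Bystander

How it is judged (in metres and radians):
On the way, in this order (a step that is already met when the one before it is completed fails the run):
1. the fingertips touch the narrow end of the strip (contact force between the fingers and seg_0 above 0.3 N), for 0.05 s.
2. the fingertips have slid on to part 2 of the strip and off part 1 (contact force between the fingers and seg_1 above 0.3 N and contact force between the fingers and seg_0 below 0.05 N), for 0.05 s.
3. the fingertips have slid on to part 3 of the strip and off part 2 (contact force between the fingers and seg_2 above 0.3 N and contact force between the fingers and seg_1 below 0.05 N), for 0.05 s.
4. the fingertips have slid on to part 4 of the strip and off part 3 (contact force between the fingers and seg_3 above 0.3 N and contact force between the fingers and seg_2 below 0.05 N), for 0.05 s.
5. the fingertips have slid on to part 5 of the strip and off part 4 (contact force between the fingers and seg_4 above 0.3 N and contact force between the fingers and seg_3 below 0.05 N), for 0.05 s.
6. the fingertips have slid on to part 6 of the strip and off part 5 (contact force between the fingers and seg_5 above 0.3 N and contact force between the fingers and seg_4 below 0.05 N), for 0.05 s.
7. the fingertips have slid on to part 7 of the strip and off part 6 (contact force between the fingers and seg_6 above 0.3 N and contact force between the fingers and seg_5 below 0.05 N), for 0.05 s.
At the end, for the whole second after the job is handed in: The fingertips rest on the last part of the strip (wide end) and on no earlier part, hold it at least 0.5 mm down with less than 15 N, and the dimmer lies flat and still within 20 mm of where it stood, turned so little that the narrow end also moved less than 20 mm (all of step 7 and value of joint strip above 0.0005 m and contact force between the fingers and dimmer below 15 N and value of joint stop below 0.002 m and distance of seg_0 from where it was at the start of the episode below 0.02 m and angle between dimmer's own z axis and vertical below 0.05 rad and linear speed of dimmer below 0.02 m/s); the arm keeps its last pose, push and grip.
It fails at once if pressed hard: more than 20 N between fingers and dimmer (contact force between the fingers and dimmer above 20 N).
It fails at once if fingertips lifted off along the way: they are low over the middle 120 deg of the strip (grasp point less than 95 mm above the table) with the strip not pressed down (x of the grasp point in the frame of dimmer above 0.04 m and horizontal distance between the grasp point and dimmer between 0.055 and 0.105 m and z of the grasp point in the frame of dimmer below 0.095 m and value of joint strip below 0.0001 m).
It fails at once if middle button pressed (value of joint stop above 0.002 m).
It fails at once if dimmer shoved, turned, tilted or lifted (distance of dimmer from where it was at the start of the episode above 0.02 m or distance of seg_0 from where it was at the start of the episode above 0.022 m or height (world z) of dimmer above 0.01 m or angle between dimmer's own z axis and vertical above 0.1 rad).
It fails at once if a bystander moved more than 20 mm (distance of any of cup, tape, marker, test_tile from where it was at the start of the episode above 0.02 m).
It also fails if it takes over 48 s, if anything falls off the work surface, if the arm or the gripper's body presses on something with over 40 N, if the wrist force passes 120 N, or if a joint passes its speed limit or range.

### The arm

A 7-joint arm with a two-finger parallel gripper is mounted at the origin on a cart in front of the work surface, level with it; the furniture and walls round the work are solid. World frame = base frame: x ahead of the robot, y to its left, z up, the work surface at z = 0. Lengths are in mm, angles in rad, forces in N, time in s.
With the tool pointing down it reaches from about 400 to 875 mm from the base axis. Payload 4.4 kg.
Tool frame: the origin (TCP) lies between the finger pads; the fingertips stand ctrl.finger_overhang ahead of it and the grasp point (between the pads) lies 11 mm behind it (ctrl.finger_overhang is the distance from the TCP to the fingertips, in mm); z points along the fingers, y is the direction in which the jaws open and shut (so a half turn about z gives the same grasp; the last joint's range is limited). The gripper opens to 85 mm and grips with 20 to 120 N. Pads are 22 mm wide; open, the fingers measure 114 mm over their backs; the gripper's body (76 mm by 85 mm) begins 54 mm behind the grasp point. The pads swing forward as they close: fully open they stand 13 mm farther back than shut.
Start: joints at [1.083, 0.628, 0.038, 1.517, -0.027, 0.996, -0.02], TCP at [266.14, -593.032, 239.313] pointing down, gripper open.
Joint ranges: [-3.06, 3.06], [-0.37, 2.12], [-1.25, 1.32], [0.18, 2.47], [-1.1, 4.24], [0.23, 1.98], [-2.94, 2.94]. Speed limits (rad/s): [2.57, 2.57, 3.14, 3.14, 3.14, 3.14, 3.14].

### API

Orientations are given as [roll, pitch, yaw] about the fixed x, y, z axes, in that order (R = Rz(yaw) Ry(pitch) Rx(roll)).
In Python, from cell import ctrl gives the robot as it stands. The module is installed in compiled form; this text tells all that it offers.
- The arm moves only by the tool step_arm, never from a script. Its argument "deltas" is a list that holds one entry, the list of rows, each a list of 7 numbers: the opening, from 0 (shut) to 1 (fully open), then the shift along the world's x, y, z in mm, then the turn, a rotation vector about the world's x, y, z in rad. In form: [[[grip, tx, ty, tz, rx, ry, rz], ...]]. A call has 1 to 10 rows; each row shifts and turns the commanded pose from where the row before left it; what a row does not reach is not made up. A row lasts 1/12 s, in which the tool goes at most 41.7 mm and 7.16 degrees, less where a joint would pass 70% of its speed; a pose out of reach is approached as far as the arm can. A call is refused whole if a number of a shift passes 41.7 or a number of a turn 0.125, either way. A call with a gripper value outside its range is refused whole. The fingers move at their own pace and stop on an object; the grip force is fixed at half the most. Time passes only in rows, so rows that do not move let the fingers close. It gives the time, the measured TCP pose, the force and the opening at its end, in the units of the state.
- ctrl.read_state(): the state, without advancing time (a new reading comes with each control period).
- ctrl.get_image(name): name is "side" or "top"; returns (picture, depth): 400x640x3 uint8, red, green, blue; 400x640 float32, mm along the optical axis (not along the pixel's ray), 0 where there is no reading.
- ctrl.camera_info(name): a dict with "intrinsics" (3x3 intrinsics, pixels), "rvec" (rotation vector, rad) and "tvec" (3), from world to camera coordinates, as OpenCV has them. Camera axes: x right, y down, z forward; pixel columns grow to the right and rows downward; lengths in mm; the calibration is good to about 2 mm. A picture is of the moment at which its call begins. camera_info takes no time and is no camera call.
- ctrl.finish_job(): hands the job in, once; it reports no verdict.
The state is a dict: "clock": time; "qpos": joint angles; "qd": joint speeds; "tau": joint torques, N m; "eef_pos": TCP position; "tool_rot": TCP orientation; "force": force on the tool from outside, world axes, zero at the start; "torque": the same for the moment, N m; "width": finger opening in mm.
Only numpy, scipy, OpenCV 4.12 (cv2) and the standard library are available. Lean on these libraries where they do the work, as an engineer would, in place of code of your own. Each camera call takes 0.05 s, during which the arm holds its last target.

## Working session

There is one attempt and no reset: what is moved stays moved. The work goes in short steps, Python scripts to look and compute and a tool call to move; the robot and the scene stay as the last step left them, time stands still between calls to the robot, and variables do not carry over. Pictures are saved under pics/ and viewed, and the job is handed in when it is done.

Besides the shell and the picture viewer there is one more tool, called as name([rows], argument=value, ...), one row to a line, values as JSON. step_arm: Moves the arm, as the interface text tells. Its arguments: {"type":"object","properties":{"deltas":{"type":"array"}},"required":["deltas"]}

```bash
mkdir -p pics
python3 - <<'E'
from cell import ctrl
import cv2,numpy as np
s=ctrl.read_state();print(s, ctrl.finger_overhang)
for n in("top","side"):
    im,d=ctrl.get_image(n);cv2.imwrite(f"pics/{n}0.png",im[...,::-1]);np.savez(f"pics/{n}0.npz",im=im,d=d)
    print(n,ctrl.camera_info(n))
E
```

```text
{'clock': 0.0, 'qpos': array([ 1.08322027,  0.62935787,  0.03843558,  1.51839166, -0.02701407,
        0.996322  , -0.019998  ]), 'qd': array([ 1.78919812e-03,  9.94208410e-04,  1.29046872e-04,  1.59083197e-03,
        1.97505358e-05, -2.01041790e-04,  1.17535381e-03]), 'tau': array([ 6.06809135e-04, -5.63403583e+01,  1.22561339e+00, -1.93446761e+01,
        1.06080904e-02,  1.06984875e-02, -2.47553402e-05]), 'eef_pos': array([ 265.87186216, -592.44427247,  238.37380197]), 'tool_rot': array([-3.13963152e+00,  1.16753568e-05,  4.21775021e-01]), 'force': array([ 0.30233821, -0.84497086,  0.10058222]), 'torque': array([0.00077033, 0.02753501, 0.02862891]), 'width': 85.42359388287456} 8.0
top {'intrinsics': array([[379.91838168,   0.        , 328.13446611],
       [  0.        , 379.91838168, 196.08977395],
       [  0.        ,   0.        ,   1.        ]]), 'rvec': array([ 2.14743518, -2.06520411,  0.22417844]), 'tvec': array([ 50.05371919, 629.39444229, 776.90439458])}
side {'intrinsics': array([[406.26119442,   0.        , 325.40394408],
       [  0.        , 406.26119442, 207.41794896],
       [  0.        ,   0.        ,   1.        ]]), 'rvec': array([ 2.0607198 , -0.01662121, -0.01550085]), 'tvec': array([-619.81168067,  109.76207036,  800.31958529])}
```

View pics/top0.png

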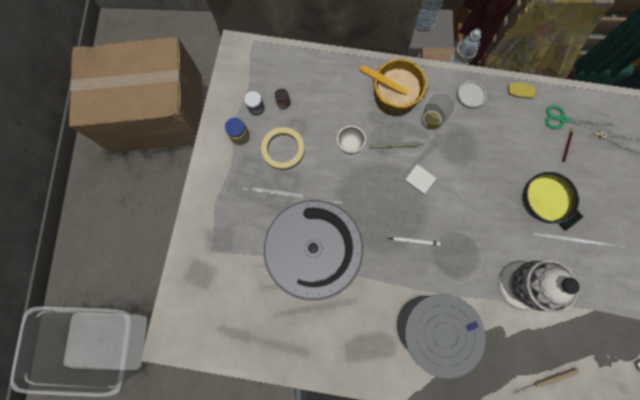

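View pics/side0.png

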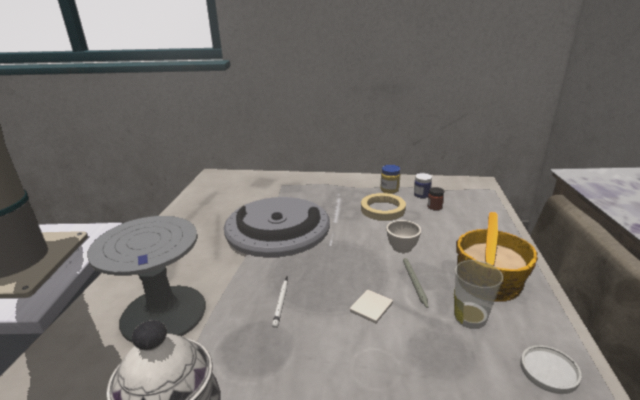

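```bash
cat > h.py <<'E'
import cv2,numpy as np
from cell import ctrl
def world(n,f):
    z=np.load(f);im,d=z['im'],z['d'];c=ctrl.camera_info(n);K=c['intrinsics'];R=cv2.Rodrigues(c['rvec'])[0]
    v,u=np.mgrid[:400,:640]
    p=np.stack([(u-K[0,2])/K[0,0]*d,(v-K[1,2])/K[1,1]*d,d],-1)
    return im,d,(p-c['tvec'].ravel())@R
E
python3 - <<'E'
from h import *
from scipy.optimize import least_squares
for n in("top","side"):
    im,d,W=world(n,f"pics/{n}0.npz")
    if n=="top":
        for nm,(u,v) in dict(dimmer=(313,249),wide=(308,212),narrow=(303,282),mid=(357,249),tapeL=(264,148),tapeR=(302,148),cup=(350,138),marker=(413,241),tile=(421,179),stand=(445,335),pot=(545,285),bowl=(400,85)).items(): print(nm,W[v,u].round())
    g=im.astype(int).sum(-1)
    if n=="top": box=np.zeros((400,640),bool);box[195:305,258:370]=1
    else: box=np.zeros((400,640),bool);box[190:255,220:335]=1
    m=box&(W[...,2]>42)&(W[...,2]<60)&(d>0)
    P=W[m]; print(n,m.sum(),P[:,2].mean(),np.percentile(P[:,2],[5,50,95]), 'gray',np.percentile(g[m],[5,50,95]))
    r=least_squares(lambda q:np.hypot(P[:,0]-q[0],P[:,1]-q[1])-q[2],[*P[:,:2].mean(0),80],loss='soft_l1',f_scale=3)
    print('circle',r.x, np.abs(r.fun).mean())
    a=np.degrees(np.arctan2(P[:,1]-r.x[1],P[:,0]-r.x[0]))
    h,_=np.histogram(a,bins=np.arange(-180,181,5));print(dict(zip(range(-180,180,5),h)))
    m=box&(W[...,2]>22)&(W[...,2]<36);P=W[m]
    print('plate',cv2.minEnclosingCircle(P[:,:2].astype(np.float32)), np.median(P[:,2]))
im,d,W=world("top","pics/top0.npz");print(np.round(W[0:400:40,0:640:64,2]))
E
```

```text
dimmer [511. 104.  41.]
wide [593. 119.  49.]
narrow [439. 122.  51.]
mid [516.   5.  28.]
tapeL [751. 235.  17.]
tapeR [754. 143.  20.]
cup [789.  27.   8.]
marker [ 540. -125.   13.]
tile [ 691. -147.    7.]
stand [ 354. -154.  146.]
pot [ 452. -347.  148.]
bowl [915. -89.  48.]
top 1083 47.897393180241664 [43.18022222 48.23359788 51.24974404] gray [121.  131.  287.9]
circle [512.67843335 103.01922233  79.10638664] 6.57677812848435
{-180: np.int64(15), -175: np.int64(18), -170: np.int64(18), -165: np.int64(17), -160: np.int64(19), -155: np.int64(19), -150: np.int64(21), -145: np.int64(20), -140: np.int64(23), -135: np.int64(22), -130: np.int64(22), -125: np.int64(24), -120: np.int64(22), -115: np.int64(24), -110: np.int64(23), -105: np.int64(26), -100: np.int64(23), -95: np.int64(25), -90: np.int64(25), -85: np.int64(28), -80: np.int64(26), -75: np.int64(25), -70: np.int64(26), -65: np.int64(28), -60: np.int64(28), -55: np.int64(26), -50: np.int64(27), -45: np.int64(31), -40: np.int64(28), -35: np.int64(29), -30: np.int64(33), -25: np.int64(28), -20: np.int64(31), -15: np.int64(28)
[... 2259 characters left out ...]
092773438, 101.1746597290039), 113.38127136230469) 29.597002277754182
[[-269. -538. -690. -674. -166. -150. -144. -485.  -50.   28.]
 [-295. -586. -751. -742.   -0. -347. -329. -515.  -90.  -86.]
 [-335. -626. -450. -590.   -2.   -1.   72.    2.    3. -342.]
 [-378. -667. -454. -579.    2.    0.    3.    2.    0.    6.]
 [-410. -706. -740.   -1.   -1.   -0.    2.    1.    0.    2.]
 [-443. -759. -750.   -2.   -1.   24.    2.   -2.    2.   58.]
 [-485. -753. -752.    1.    1.   30.   -1.    1.    1.    0.]
 [-524. -751. -749.   -2.   -3.   29.   -1.   -0.   49.  182.]
 [-557. -699. -521.   -2.    1.    2.    2.  147.    2.    1.]
 [-593. -739. -542.    2.    0.    2.    1.  148.   -1.   -0.]]
```

```bash
cat >> h.py <<'E'
from scipy.optimize import least_squares
def strip(n,f,show=None):
    im,d,W=world(n,f)
    g=im.astype(int).sum(-1)
    box=np.zeros((400,640),bool)
    if n=="top": box[195:305,258:370]=1
    else: box[190:255,220:335]=1
    m=box&(W[...,2]>43)&(W[...,2]<60)&(g<230)
    r0=np.hypot(W[...,0]-514.5,W[...,1]-102); m&=r0>55
    P=W[m]
    # model: width w(phi) 9..26 plus round caps; maximise agreement: fit boundary via signed radial residual
    def cost(q):
        dx,dy=P[:,0]-q[0],P[:,1]-q[1]
        return np.hypot(dx,dy)-80
    r=least_squares(cost,[514.5,102],loss='soft_l1',f_scale=4)
    a=np.degrees(np.arctan2(P[:,1]-r.x[1],P[:,0]-r.x[0]))
    a=np.sort((a-84)%360)+84
    print(n,m.sum(),'centre',r.x.round(1),'z',np.median(P[:,2]).round(1),'ends',a[[0,5,-6,-1]].round(1), 'width rms by side',[np.std(np.hypot(P[:,0]-r.x[0],P[:,1]-r.x[1])[(((np.degrees(np.arctan2(P[:,1]-r.x[1],P[:,0]-r.x[0]))-84)%360+84)//30)==k]).round(1) for k in range(5,13)])
    # rim
    c=ctrl.camera_info(n)
    m2=box&(W[...,2]>24)&(W[...,2]<35)
    P2=W[m2];h=P2[cv2.convexHull(P2[:,:2].astype(np.float32),returnPoints=False).ravel()]
    r2=least_squares(lambda q:np.hypot(h[:,0]-q[0],h[:,1]-q[1])-114,[514,102],loss='soft_l1',f_scale=1)
    print(' rim',r2.x.round(1))
E
python3 - <<'E'
from h import *
for n in("top","side"): strip(n,f"pics/{n}0.npz")
im=cv2.imread("pics/top0.png")[195:305,255:375];cv2.imwrite("pics/crop_t.png",cv2.resize(im,None,fx=5,fy=5,interpolation=cv2.INTER_CUBIC))
for n in("top","side"):
    im,d,W=world(n,f"pics/{n}0.npz")
    m=(abs(W[...,2])<8); print(n,'table z',np.median(W[m][:,2]))
im,d,W=world("top","pics/top0.npz")
# stand & pot extents
for nm,b in dict(stand=(290,380,400,490),pot=(255,315,495,585)).items():
    Q=W[b[0]:b[1],b[2]:b[3]].reshape(-1,3);Q=Q[Q[:,2]>60];print(nm,Q.min(0).round(),Q.max(0).round())
E
```

```text
top 928 centre [513.6 105. ] z 48.6 ends [159.3 161.8 375.6 376.9] width rms by side [np.float64(2.1), np.float64(2.7), np.float64(3.5), np.float64(4.1), np.float64(4.9), np.float64(5.6), np.float64(6.3), np.float64(6.0)]
 rim [513.2 103.5]
side 607 centre [517.6  98.9] z 47.9 ends [158.6 162.  371.4 375.2] width rms by side [np.float64(2.0), np.float64(2.8), np.float64(2.2), np.float64(2.2), np.float64(2.9), np.float64(3.4), np.float64(4.9), np.float64(5.7)]
 rim [516.1 102.5]
top table z 0.3844207054366114
side table z 0.33868093365253044
stand [ 278. -230.  137.] [447.  69. 893.]
pot [ 400. -423.   60.] [501.  69. 893.]
```

View pics/crop_t.png

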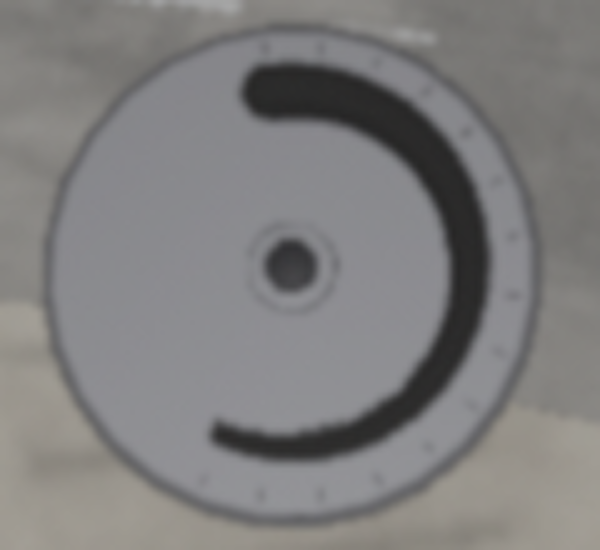

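step_arm([
  [[0,18,27,6,0,0,0.05],[0,18,27,6,0,0,0.05],[0,18,27,6,0,0,0.05],[0,18,27,6,0,0,0.05],[0,18,27,6,0,0,0.05],[0,18,27,6,0,0,0.05],[0,18,27,6,0,0,0.05],[0,18,27,6,0,0,0.05],[0,18,27,6,0,0,0.05],[0,18,27,6,0,0,0.05]],
])

```text
clock: 0.93
eef_pos: [446.5, -321.5, 299.3]
tool_rot: [-3.141, 0.0, 0.924]
force: [0.6, -0.3, -0.6]
width: 0.1
```

step_arm([
  [[0,0,32,0,0,0,0.05],[0,0,32,0,0,0,0.05],[0,0,32,0,0,0,0.05],[0,0,32,0,0,0,0.05],[0,0,32,0,0,0,0.05],[0,0,32,0,0,0,0.05],[0,0,32,0,0,0,0.05],[0,0,32,0,0,0,0.05],[0,0,32,0,0,0,0.05],[0,0,32,0,0,0,0.05]],
])

```text
clock: 1.77
eef_pos: [445.6, -1.6, 299.2]
tool_rot: [-3.141, 0.0, 1.424]
force: [0.5, -0.4, 0.2]
width: -0.0
```

step_arm([
  [[0,-2,22,-10,0,0,0.03],[0,-2,22,-10,0,0,0.03],[0,-2,22,-10,0,0,0.03],[0,-2,22,-10,0,0,0.03],[0,-2,22,-10,0,0,0.03],[0,0,6,-25,0,0,0],[0,0,0,-30,0,0,0],[0,0,0,-35,0,0,0],[0,0,0,-30,0,0,0],[0,0,0,-20,0,0,0]],
])

```text
clock: 2.6
eef_pos: [434.7, 112.6, 106.8]
tool_rot: [-3.138, 0.001, 1.572]
force: [0.7, 0.1, -0.2]
width: 0.1
```

Run:
```python
from cell import ctrl
import cv2,numpy as np
o=[]
for n in("top","side"):
    im,d=ctrl.get_image(n);np.savez(f"pics/{n}1.npz",im=im,d=d)
    c=im[150:320,230:400,::-1] if n=="top" else im[120:290,190:360,::-1]
    o.append(cv2.resize(c,(400,400),interpolation=cv2.INTER_CUBIC))
cv2.imwrite("pics/b1.png",np.hstack(o));s=ctrl.read_state();print(s['eef_pos'],s['force'],s['qpos'],s['clock'],s['tool_rot'])
for n in("top","side"):
    c=ctrl.camera_info(n)
    p=s['eef_pos']+[0,0,-8.]
    print(n,cv2.projectPoints(p[None],c['rvec'],c['tvec'],c['intrinsics'],None)[0].ravel())
```

```text
[433.73332361 112.27739243 106.61887103] [-0.32437668 -0.53735436 -0.12607261] [-0.12554981  0.59280463 -0.27301802  2.17302907  0.37209262  0.42627021
 -0.69458998] 2.7 [-3.13490540e+00  2.11807239e-03  1.57245076e+00]
top [305.96928547 284.78042252]
side [235.42691972 189.23798867]
```

View pics/b1.png

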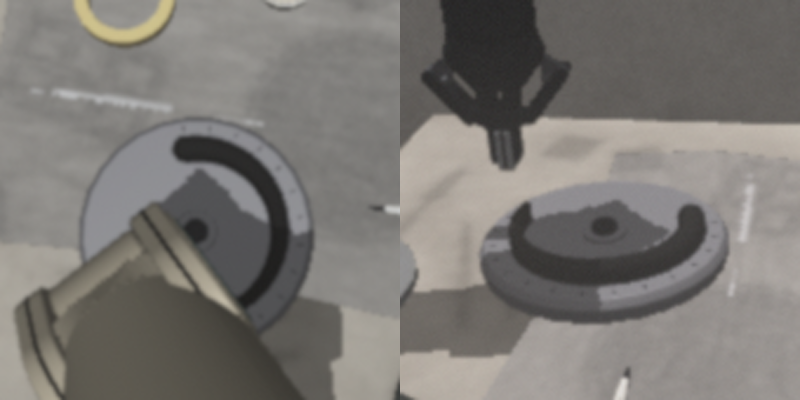

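step_arm([
  [[0,0.5,1,-12,0,0,0],[0,0.5,1,-12,0,0,0],[0,0,0,-8,0,0,0],[0,0,0,-4,0,0,0],[0,0,0,-2,0,0,0],[0,0,0,-2,0,0,0],[0,0,0,0,0,0,0],[0,0,0,0,0,0,0]],
])

```text
clock: 3.37
eef_pos: [437.4, 115.0, 69.7]
tool_rot: [3.141, -0.0, 1.572]
force: [-0.3, -1.0, -0.5]
width: -0.1
```

Run:
```python
from cell import ctrl
s=ctrl.read_state();print(s['eef_pos'],s['force'],s['qpos'],s['tool_rot'])
```

```text
[437.39154122 114.97988152  69.72755195] [-0.31707871 -0.96205311 -0.48310165] [-0.17460132  0.66526279 -0.20998492  2.19008024  0.41825178  0.3224302
 -0.73874987] [ 3.14092284e+00 -1.98347777e-04  1.57165422e+00]
```

step_arm([
  [[0,-1,0,-3,0,0,0],[0,0,0,-3,0,0,0],[0,0,0,-2,0,0,0],[0,0,0,-2,0,0,0],[0,0,0,-2,0,0,0],[0,0,0,0,0,0,0],[0,0,0,0,0,0,0]],
])

```text
clock: 3.95
eef_pos: [436.1, 115.0, 57.3]
tool_rot: [-3.141, 0.0, 1.572]
force: [-0.7, 0.5, 2.2]
width: -0.1
```

Run:
```python
from cell import ctrl
s=ctrl.read_state();print(s['eef_pos'],s['force'],s['torque'],s['tool_rot'])
```

```text
[436.09781375 114.95694163  57.25980079] [-0.67314529  0.47849329  2.20934728] [-0.00093607  0.13476797 -0.03857856] [-3.14144880e+00  8.53527134e-05  1.57183689e+00]
```

step_arm([
  [[0,0,0,-1.5,0,0,0],[0,0,0,-1.5,0,0,0],[0,0,0,-1,0,0,0],[0,0,0,0,0,0,0],[0,0,0,0,0,0,0]],
])

```text
clock: 4.37
eef_pos: [436.1, 115.0, 53.3]
tool_rot: [-3.142, 0.0, 1.572]
force: [-1.5, 0.1, 4.3]
width: 0.1
```

Run:
```python
from cell import ctrl
import cv2,numpy as np
o=[]
for n in("top","side"):
    im,d=ctrl.get_image(n)
    c=im[150:320,230:400,::-1] if n=="top" else im[170:270,210:340,::-1]
    o.append(cv2.resize(c,(400,400) if n=="top" else (400,308),interpolation=cv2.INTER_CUBIC))
o[1]=np.vstack([o[1],np.zeros((92,400,3),np.uint8)])
cv2.imwrite("pics/b2.png",np.hstack(o))
s=ctrl.read_state();print(s['eef_pos'],s['force'],s['torque'],s['tool_rot'])
```

```text
[436.11964175 114.95510506  53.37769874] [-1.34623514 -0.64205802  4.1484284 ] [-0.01269464  0.23466664 -0.00775275] [ 3.14157143e+00 -3.11038127e-06  1.57176853e+00]
```

View pics/b2.png

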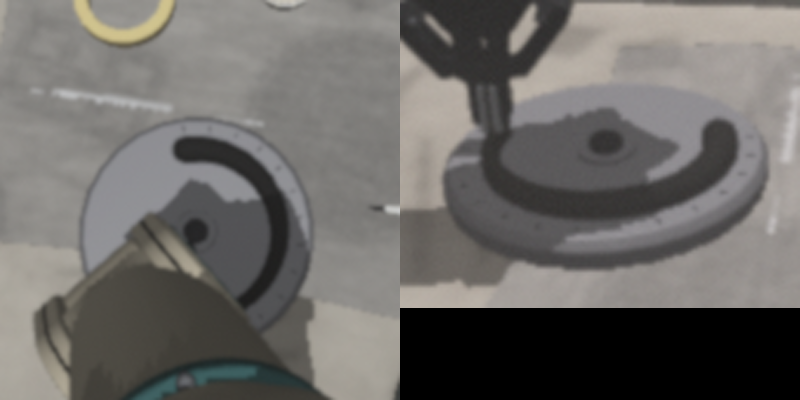

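```bash
cat > plan.py <<'E'
import numpy as np,sys
from cell import ctrl
C=np.array([514.5,103]);
s=ctrl.read_state();p=s['eef_pos'][:2]
d=p-C;th=np.degrees(np.arctan2(d[1],d[0]))%360
print('pos',s['eef_pos'].round(1),'r',np.hypot(*d).round(1),'th',th.round(1),'phi',(th-264).round(1),'F',s['force'].round(2),'q',s['qpos'].round(2),'rot',s['tool_rot'].round(3),'t',s['clock'])
def rows(th0,n,st):
    cur=np.array([float(x) for x in sys.argv[1:3]]) if len(sys.argv)>2 else p
    out=[]
    for k in range(1,n+1):
        a=np.radians(th0+st*k);t=C+80*np.array([np.cos(a),np.sin(a)])
        dl=np.round(t-cur,1);cur=cur+dl;out.append(dl.tolist())
    print(out,'end cmd',cur)
th0=float(sys.argv[3]) if len(sys.argv)>3 else th
rows(th0,10,3)
E
python3 plan.py
```

```text
pos [436.1 115.   53.4] r 79.3 th 171.3 phi -92.7 F [-1.35 -0.64  4.15] q [-0.19  0.7  -0.19  2.2   0.45  0.28 -0.76] rot [ 3.142 -0.     1.572] t 4.4667
[[-1.2, -4.0], [-0.3, -4.2], [-0.1, -4.2], [0.1, -4.2], [0.4, -4.2], [0.5, -4.1], [0.8, -4.1], [1.0, -4.1], [1.2, -4.0], [1.5, -4.0]] end cmd [440.01964175  73.85510506]
```

step_arm([
  [[0,-1,-3,0,0,0,0.04],[0,-0.3,-4,0,0,0,0.05],[0,-0.1,-4,0,0,0,0.05],[0,0.1,-4,0,0,0,0.05]],
])

```text
clock: 4.8
eef_pos: [435.8, 101.5, 53.6]
tool_rot: [3.139, -0.002, 1.766]
force: [-1.1, 3.0, 4.4]
width: -0.1
```

```bash
python3 plan.py 434.8 100
```

```text
pos [435.8 101.5  53.6] r 78.7 th 181.1 phi -82.9 F [-1.09  3.    4.4 ] q [-0.14  0.7  -0.23  2.21  0.54  0.28 -0.63] rot [ 3.139e+00 -2.000e-03  1.766e+00] t 4.8
[[-0.1, -2.7], [0.4, -4.2], [0.6, -4.1], [0.9, -4.1], [1.0, -4.1], [1.3, -4.0], [1.5, -3.9], [1.6, -3.8], [1.9, -3.8], [2.1, -3.6]] end cmd [446.   61.7]
```

step_arm([
  [[0,-0.5,-4,0.3,0,0,0.05],[0,0,-4,0.3,0,0,0.05],[0,0.6,-4,0.3,0,0,0.05],[0,0.9,-4,0.3,0,0,0.05],[0,1.0,-4,0,0,0,0.05],[0,1.3,-4,0,0,0,0.05]],
])

```text
clock: 5.3
eef_pos: [438.6, 77.1, 54.7]
tool_rot: [3.139, -0.001, 2.065]
force: [-1.3, 2.0, 2.2]
width: -0.1
```

```bash
python3 plan.py 438.1 76
```

```text
pos [438.6  77.1  54.7] r 80.2 th 198.9 phi -65.1 F [-1.26  2.05  2.21] q [-0.03  0.7  -0.3   2.21  0.67  0.31 -0.41] rot [ 3.139e+00 -1.000e-03  2.065e+00] t 5.3
[[2.2, -2.8], [1.6, -3.8], [1.9, -3.8], [2.0, -3.6], [2.3, -3.6], [2.4, -3.4], [2.6, -3.3], [2.8, -3.1], [2.9, -3.0], [3.1, -2.9]] end cmd [461.9  42.7]
```

step_arm([
  [[0,1.5,-3.6,-0.6,0,0,0.05],[0,1.6,-3.8,-0.4,0,0,0.05],[0,1.9,-3.8,0,0,0,0.05],[0,2.0,-3.6,0,0,0,0.05],[0,2.3,-3.6,0,0,0,0.05],[0,2.4,-3.4,0,0,0,0.05]],
])

```text
clock: 5.8
eef_pos: [449.9, 55.2, 53.6]
tool_rot: [3.14, -0.001, 2.365]
force: [-2.3, 2.7, 4.6]
width: -0.0
```

```bash
python3 plan.py 449.8 54.2
```

```text
pos [449.9  55.2  53.6] r 80.4 th 216.5 phi -47.5 F [-2.25  2.67  4.55] q [ 0.09  0.72 -0.39  2.19  0.78  0.37 -0.16] rot [ 3.140e+00 -1.000e-03  2.365e+00] t 5.8
[[3.0, -2.1], [2.7, -3.2], [2.9, -3.0], [3.1, -2.8], [3.2, -2.7], [3.4, -2.5], [3.4, -2.4], [3.6, -2.1], [3.7, -2.0], [3.8, -1.8]] end cmd [482.6  29.6]
```

step_arm([
  [[0,2.7,-2.6,0.2,0,0,0.05],[0,2.7,-3.2,0.2,0,0,0.05],[0,2.9,-3.0,0,0,0,0.05],[0,3.1,-2.8,0,0,0,0.05],[0,3.2,-2.7,0,0,0,0.05],[0,3.4,-2.5,0,0,0,0.05],[0,3.4,-2.4,0,0,0,0.05]],
])

```text
clock: 6.38
eef_pos: [470.8, 35.6, 53.9]
tool_rot: [3.141, -0.001, 2.715]
force: [-2.1, 1.1, 3.3]
width: -0.4
```

```bash
python3 plan.py 471.2 35
```

```text
pos [470.8  35.6  53.9] r 80.3 th 237.1 phi -26.9 F [-2.09  1.15  3.29] q [ 0.22  0.76 -0.52  2.14  0.86  0.47  0.16] rot [ 3.141e+00 -1.000e-03  2.715e+00] t 6.3833
[[3.4, -1.3], [3.7, -2.0], [3.7, -1.8], [3.9, -1.6], [4.0, -1.4], [4.0, -1.2], [4.1, -1.0], [4.1, -0.7], [4.1, -0.6], [4.2, -0.3]] end cmd [510.4  23.1]
```

step_arm([
  [[0,3.4,-1.6,0,0,0,0.05],[0,3.7,-2.0,0,0,0,0.05],[0,3.7,-1.8,0,0,0,0.05],[0,3.9,-1.6,0,0,0,0.05],[0,4.0,-1.4,0,0,0,0.05],[0,4.0,-1.2,0,0,0,0.05],[0,4.1,-1.0,0,0,0,0.05]],
])

```text
clock: 6.97
eef_pos: [497.2, 24.5, 53.8]
tool_rot: [3.141, -0.002, 3.064]
force: [-2.4, 0.4, 3.3]
width: -0.1
```

```bash
python3 plan.py 498 24.4
python3 - <<'E'
from h import *
o=[]
for n in("top","side"):
    im,d=ctrl.get_image(n);np.savez(f"pics/{n}3.npz",im=im,d=d)
    c=im[150:320,230:400,::-1] if n=="top" else im[160:270,200:340,::-1]
    o.append(cv2.resize(c,(400,400),interpolation=cv2.INTER_CUBIC))
cv2.imwrite("pics/b3.png",np.hstack(o))
E
```

```text
pos [497.2  24.5  53.8] r 80.4 th 257.6 phi -6.4 F [-2.39  0.42  3.35] q [ 0.31  0.81 -0.64  2.07  0.91  0.58  0.51] rot [ 3.141e+00 -2.000e-03  3.064e+00] t 6.9667
[[3.4, -0.3], [4.2, -0.6], [4.1, -0.4], [4.2, -0.1], [4.2, 0.1], [4.2, 0.3], [4.1, 0.5], [4.2, 0.7], [4.1, 1.0], [4.0, 1.1]] end cmd [538.7  26.7]
```

View pics/b3.png

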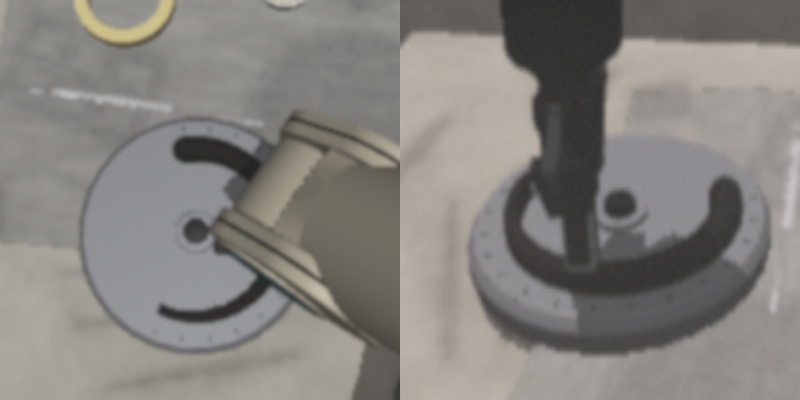

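Run:
```python
from h import *
z=np.load("pics/side3.npz");im=z['im'][:,:,::-1].copy()
c=ctrl.camera_info("side")
pr=lambda p:cv2.projectPoints(np.array(p,float).reshape(-1,1,3),c['rvec'],c['tvec'],c['intrinsics'],None)[0].reshape(-1,2)
f=8
x0,y0=230,195
big=cv2.resize(im[y0:y0+62,x0:x0+100],None,fx=f,fy=f,interpolation=cv2.INTER_CUBIC)
def dr(P,col):
    for u,v in pr(P): cv2.circle(big,(int((u-x0+.5)*f),int((v-y0+.5)*f)),3,col,-1)
a=np.radians(np.arange(159,370,4))
for r,col in((80,(0,0,255)),):
    dr(np.c_[514.5+r*np.cos(a),103+r*np.sin(a),0*a+46],col)
a=np.radians(np.arange(0,360,4))
dr(np.c_[514.5+115*np.cos(a),103+115*np.sin(a),0*a+30],(0,255,0))
# TCP tip rectangle: tool x =(cos,sin) 
e=np.array([497.2,24.5]);
dr([[e[0],e[1],45.8]],(255,255,0))
cv2.imwrite("pics/z3.png",big)
```

```text
(no output)
```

View pics/z3.png

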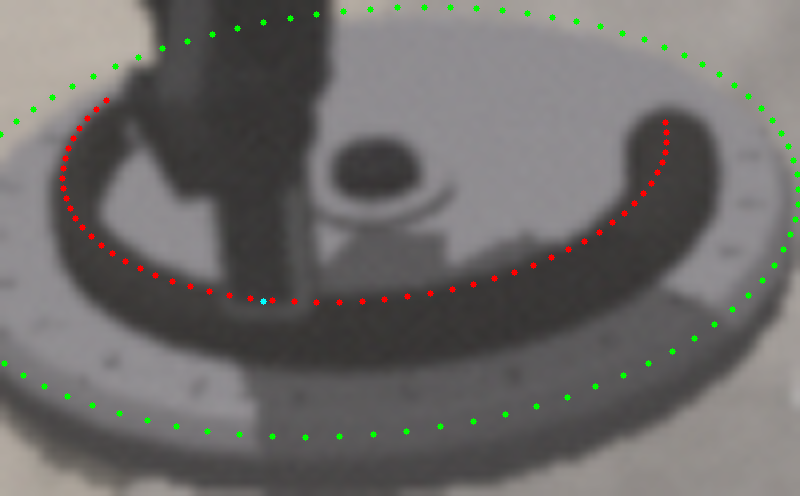

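```bash
sed -i 's/C=np.array.*/C=np.array([516,102.5]);/' plan.py; python3 plan.py
```

```text
pos [498.1  24.3  53.7] r 80.3 th 257.1 phi -6.9 F [-1.41 -0.7   3.83] q [ 0.31  0.81 -0.64  2.06  0.91  0.58  0.5 ] rot [ 3.141 -0.     3.061] t 7.0667
[[4.2, -0.6], [4.1, -0.6], [4.2, -0.4], [4.2, -0.2], [4.1, 0.1], [4.2, 0.3], [4.2, 0.4], [4.1, 0.7], [4.1, 1.0], [4.0, 1.1]] end cmd [539.53843185  26.06210726]
```

step_arm([
  [[0,4.2,-0.6,0,0,0,0.05],[0,4.1,-0.6,0,0,0,0.05],[0,4.2,-0.4,0,0,0,0.05],[0,4.2,-0.2,0,0,0,0.05],[0,4.1,0.1,0,0,0,0.05],[0,4.2,0.3,0,0,0,0.05],[0,4.2,0.4,0,0,0,0.05],[0,4.1,0.7,0,0,0,0.05]],
])

```text
clock: 7.73
eef_pos: [530.4, 23.7, 53.7]
tool_rot: [-3.141, -0.002, -2.821]
force: [-2.9, -1.2, 3.7]
width: -0.3
```

```bash
python3 plan.py 531.4 24
```

```text
pos [530.4  23.7  53.7] r 80.1 th 280.3 phi 16.3 F [-2.87 -1.24  3.66] q [ 0.38  0.87 -0.76  1.97  0.95  0.7   0.9 ] rot [-3.141e+00 -2.000e-03 -2.821e+00] t 7.7333
[[3.1, 0.7], [4.0, 1.0], [4.0, 1.3], [3.9, 1.5], [3.8, 1.7], [3.8, 1.9], [3.6, 2.1], [3.5, 2.2], [3.4, 2.5], [3.3, 2.6]] end cmd [567.8  41.5]
```

step_arm([
  [[0,3.7,0.8,0,0,0,0.02],[0,4.0,1.0,0,0,0,0.02],[0,4.0,1.3,0,0,0,0.02],[0,3.9,1.5,0,0,0,0.02],[0,3.8,1.7,0,0,0,0.02],[0,3.8,1.9,0,0,0,0.02],[0,3.6,2.1,0,0,0,0.02]],
])

```text
clock: 8.32
eef_pos: [558.6, 34.4, 53.9]
tool_rot: [-3.141, -0.0, -2.68]
force: [-2.0, -1.4, 4.2]
width: 0.3
```

```bash
python3 plan.py 558.2 34.3
```

```text
pos [558.6  34.4  53.9] r 80.4 th 302.0 phi 38.0 F [-2.   -1.44  4.16] q [ 0.38  0.91 -0.8   1.9   0.95  0.77  1.06] rot [-3.141 -0.    -2.68 ] t 8.3167
[[3.7, 2.7], [3.4, 2.5], [3.2, 2.6], [3.1, 2.9], [2.9, 3.0], [2.8, 3.1], [2.6, 3.3], [2.4, 3.4], [2.3, 3.5], [2.1, 3.7]] end cmd [586.7  65. ]
```

step_arm([
  [[0,3.5,2.5,0,0,0,0.02],[0,3.4,2.5,0,0,0,0.02],[0,3.2,2.6,0,0,0,0.02],[0,3.1,2.9,0,0,0,0.02],[0,2.9,3.0,0,0,0,0.02],[0,2.8,3.1,0,0,0,0.02],[0,2.6,3.3,0,0,0,0.02]],
])

```text
clock: 8.9
eef_pos: [580.1, 54.4, 53.9]
tool_rot: [-3.141, 0.0, -2.54]
force: [-0.3, -1.6, 3.5]
width: -0.0
```

```bash
python3 plan.py 579.7 54.2
```

```text
pos [580.1  54.4  53.9] r 80.1 th 323.1 phi 59.1 F [-0.31 -1.64  3.5 ] q [ 0.35  0.94 -0.84  1.83  0.95  0.83  1.19] rot [-3.141  0.    -2.54 ] t 8.9
[[2.7, 3.7], [2.3, 3.5], [2.0, 3.7], [1.9, 3.7], [1.6, 3.9], [1.5, 3.9], [1.2, 4.0], [1.1, 4.1], [0.8, 4.1], [0.6, 4.1]] end cmd [595.4  92.9]
```

step_arm([
  [[0,2.6,3.5,0,0,0,0.03],[0,2.3,3.5,0,0,0,0.03],[0,2.0,3.7,0,0,0,0.03],[0,1.9,3.7,0,0,0,0.03],[0,1.6,3.9,0,0,0,0.03],[0,1.5,3.9,0,0,0,0.03],[0,1.2,4.0,0,0,0,0.03],[0,1.1,4.1,0,0,0,0.03]],
])

```text
clock: 9.57
eef_pos: [594.2, 84.9, 54.0]
tool_rot: [-3.141, 0.0, -2.299]
force: [-1.8, -2.0, 2.4]
width: -0.0
```

```bash
python3 plan.py 593.9 84.5
```

```text
pos [594.2  84.9  54. ] r 80.1 th 347.3 phi 83.3 F [-1.77 -2.03  2.43] q [ 0.32  0.98 -0.89  1.78  0.98  0.89  1.38] rot [-3.141  0.    -2.299] t 9.5667
[[1.0, 4.5], [0.6, 4.2], [0.3, 4.1], [0.2, 4.2], [-0.1, 4.2], [-0.2, 4.2], [-0.5, 4.2], [-0.8, 4.1], [-0.9, 4.1], [-1.1, 4.0]] end cmd [592.4 126.3]
```

step_arm([
  [[0,0.8,4.2,0,0,0,0.02],[0,0.6,4.2,-0.2,0,0,0.02],[0,0.3,4.1,0,0,0,0.02],[0,0.1,2,0,0,0,0],[0,0,0,0,0,0,0],[0,0,0,0,0,0,0],[0,0,0,0,0,0,0]],
])

```text
clock: 10.15
eef_pos: [595.8, 100.2, 54.0]
tool_rot: [3.141, 0.002, -2.241]
force: [0.0, 0.2, 4.1]
width: -0.0
```

```bash
python3 plan.py;  python3 - <<'E'
from h import *
o=[]
for n in("top","side"):
    im,d=ctrl.get_image(n);np.savez(f"pics/{n}4.npz",im=im,d=d)
    c=im[150:320,230:400,::-1] if n=="top" else im[160:270,200:340,::-1]
    o.append(cv2.resize(c,(400,400),interpolation=cv2.INTER_CUBIC))
cv2.imwrite("pics/b4.png",np.hstack(o))
for k in range(3): print(ctrl.read_state()['force'],ctrl.read_state()['qd'].round(3))
E
```

```text
pos [595.8 100.2  54. ] r 79.9 th 358.4 phi 94.4 F [0.03 0.22 4.09] q [ 0.3   0.99 -0.9   1.77  0.98  0.9   1.42] rot [ 3.141e+00  2.000e-03 -2.241e+00] t 10.15
[[0.1, 4.2], [-0.2, 4.2], [-0.4, 4.1], [-0.6, 4.2], [-0.9, 4.1], [-1.1, 4.0], [-1.3, 4.0], [-1.5, 3.9], [-1.6, 3.8], [-1.9, 3.8]] end cmd [586.4303252 140.5384798]
[0.73119408 1.49522072 3.52518254] [ 0.001  0.001 -0.001 -0.001 -0.001  0.001 -0.001]
[0.73119408 1.49522072 3.52518254] [ 0.001  0.001 -0.001 -0.001 -0.001  0.001 -0.001]
[0.73119408 1.49522072 3.52518254] [ 0.001  0.001 -0.001 -0.001 -0.001  0.001 -0.001]
```

View pics/b4.png

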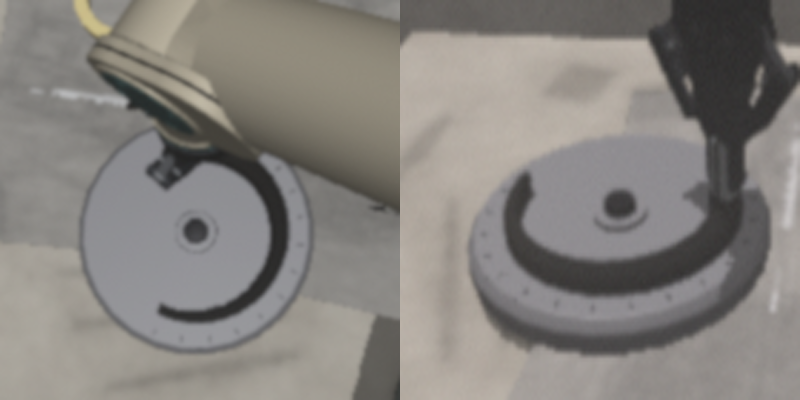

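```bash
python3 -c "
from cell import ctrl
print(ctrl.finish_job());s=ctrl.read_state();print(s['eef_pos'],s['force'],s['clock'])"
```

```text
the job is handed in; nothing more can be done
None
the job is handed in; nothing more can be done
```

I slid the closed fingertips along the strip from the narrow end, at about -93°, to the wide end, at about +94°. It was one stroke without lifting off, with the tool turning along the arc. The job was handed in at about 10 s; it gives no verdict, so I don't know the result.

- **Pressing force:** the upward force during the slide read 2.2 to 4.6 N. The last readings, at rest on the wide end, were 4.1 N and then 3.5 N, with the TCP at z = 54 mm. That means the strip is about 4 mm down.
- **Dimmer and surroundings:** in the mid-stroke and final pictures the dimmer had not visibly moved. The fingers stayed well clear of the button and the bystanders, though I did not measure the bystanders again afterwards.
- **Camera disagreement:** the two cameras placed the dimmer's centre 3 to 7 mm apart. From mid-stroke on I shifted my estimate by about 1.5 mm to (516, 102.5) mm; the force stayed in that same range to the end.
- **Not measured directly:** contact on each of the seven parts and the final resting place are worked out from the arm's position, not sensed per part. I put the final contact at roughly 85° to 104° of the arc, all on the last part.

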